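# Torque the clamp bolt of the creasing head with a click wrench

## Robot

A 7-joint arm with a two-finger parallel gripper is mounted at the origin on the work surface. World frame = base frame: x ahead of the robot, y to its left, z up, the work surface at z = 0. Lengths are in m, angles in rad, forces in N, time in s.
With the tool pointing down it reaches from about 0.4 to 0.85 m from the base axis. Payload 10.4 kg.
Tool frame: the origin (TCP) lies at the very end of the fingers, on their centre line; the grasp point (between the pads) lies 19 mm behind it (manip.pinch_z is the distance from the TCP to the grasp point, in m); z points along the fingers, y is the line along which they close (so a half turn about z gives the same grasp; the last joint's range is limited). The gripper opens to 85 mm and grips with 20 to 120 N. Pads are 22 mm wide; open, the fingers measure 114 mm over their backs; the gripper's body (76 mm by 85 mm) begins 54 mm behind the grasp point. The pads swing forward as they close: fully open they stand 13 mm farther back than shut.
Start: joints at [-1.144, 0.332, -0.065, 1.46, 0.022, 1.35, -0.088], TCP at [0.272, 0.563, 0.231] pointing down, gripper open.
Joint ranges: [-2.6, 2.6], [-0.5, 2.12], [-1.47, 1.34], [0.16, 2.42], [-1.27, 4.41], [0.06, 2.06], [-2.6, 2.6]. Speed limits (rad/s): [2.22, 2.22, 2.79, 2.79, 3.14, 3.14, 3.14].

## Interface

Orientations are given as a unit quaternion [x, y, z, w].
In Python, from workcell import manip gives the robot as it stands. The module is installed in compiled form; this text tells all that it offers.
- The arm moves only by the shell command python3 -m creep 'ROWS' [OPENING] [FORCE]. ROWS is a JSON object of lists of equal length, an entry for each row: "slide": the shift along the tool's x, y, z in m, a list of three; "twist": the turn about the tool's z in degrees. A call has 1 to 8 rows; each row shifts and turns the commanded pose from where the row before left it, along the tool's axes as they then stand; what a row does not reach is not made up. A row lasts 1/8 s, in which the tool goes at most 62.5 mm and 10.7 degrees, less where a joint would pass 70% of its speed; a pose out of reach is approached as far as the arm can. A call with a gripper value outside its range is refused whole. OPENING is the opening in per cent of the stroke, from 0 (shut) to 100 (fully open), set as the call begins (- or left out, the last holds). The fingers move at their own pace and stop on an object; FORCE is the grip in N (left out, the last holds). Time passes only in rows, so rows that do not move let the fingers close. It gives the time, the measured TCP pose, the force, the opening and the grip force at its end, in the units of the state.
- manip.get_obs(): the state, without advancing time (a new reading comes with each control period).
- manip.camera(name): name is "scene" or "top" or "wrist"; returns (picture, depth): 420x560x3 uint8, blue, green, red; 420x560 float32, m along the optical axis (not along the pixel's ray), 0 where there is no reading.
- manip.camera_params(name): a dict with "intrinsics" (3x3 intrinsics, pixels), "R" (3x3) and "t" (3): a world point X has camera coordinates R X + t. Camera axes: x right, y down, z forward; pixel columns grow to the right and rows downward; lengths in m; the calibration is good to about 2 mm. The wrist camera is an equidistant fisheye: a pixel r from the principal point sees the ray r / f radians off the axis. A picture is of the moment at which its call begins: read the wrist's pose just before it. camera_params takes no time and is no camera call; for the wrist camera it gives the pose at the moment of the call.
- manip.hand_in(): hands the job in; it is judged then, once.
The state is a dict: "clock": time; "joint_pos": joint angles; "joint_velocities": joint speeds; "tau": joint torques, N m; "position": TCP position; "ee_rot": TCP orientation; "ft_force": force on the tool from outside, world axes, zero at the start; "torque": the same for the moment, N m; "grip_width": opening from 0.0 (shut) to 1.0 (fully open); "grasp_force": force on a finger pad.
Only numpy, scipy, OpenCV 4.12 (cv2) and the standard library are available. Lean on these libraries where they do the work, as an engineer would, in place of code of your own. Each camera call takes 0.05 s, during which the arm holds its last target. There are 200 camera calls.

## Task

Pick up the click wrench by its red stem, seat its socket fully home on the square brass bolt of the green creasing head, then push the blue handle clockwise (seen from above) until the bolt comes tight and the wrench's joint clicks over. Stop gently at that first give without driving the joint on to its end stop, let go, and leave the wrench sitting on the tightened bolt with its handle sprung back straight; leave the jar, the carton and the tape roll alone.

Things in the scene. Friction and masses are not known exactly. Their poses are not given: they have to be found in the camera images.
- block: Creasing head, fixed to the bench: dark steel foot 150 x 110 x 12 mm, green casting 90 x 86 mm up to 60 mm high, round steel washer face (68 mm across) on top, its top 66 mm above the bench; a shaft with two wheels crosses it along its y (150 mm over all), below 60 mm. Origin: centre of its underside, on the bolt's axis; z up.
- bolt_top (a point): Centre of the top of the square brass bolt head, 88 mm above the bench. Head 32 x 32 mm, 22 mm above the washer face; x and y square to its flats, z up. Turns about z only; clockwise from above tightens. Turns with light friction (0.3 N m, no spring-back), then comes solidly tight after 0.4 to 0.95 rad, not known beforehand. The socket has some 0.1 rad of play on it.
- wrench_socket (a point): Centre of the socket's mouth, underside of the loose click wrench (0.57 kg, balance point 15 mm from this axis towards the handle); at first it stands on it on the bench. z up, x towards the straight handle's end. Head 52 x 52 x 34 mm high; square socket 35 x 35 mm, flats square to x and y, 26 mm deep, 2 mm bevel: fits the bolt four ways. Fully home, the mouth rests on the washer face, 66 mm up.
- wrench_stem (a point): Centre of the red square stem for picking the wrench up: 26 x 26 mm, 40 mm high, standing on the socket head from 34 to 74 mm above the mouth (this point: 54 mm above the mouth, on the socket's axis). Axes as wrench_socket.
- handle_mid (a point): Point on the axis of the round blue grip of the wrench handle (24 mm thick), in its middle, 160 mm from the socket's axis and 22 mm above the socket's mouth. x outward along the handle, z up. The grip runs from 110 to 210 mm from the socket's axis; the thinner steel rod (16 mm) lies inside that.
- click (a joint): Breakaway joint of the handle: vertical pivot 42 mm from the socket's axis, rad. 0: straight, held by a preloaded spring. Pushed clockwise against the tight bolt it gives at about 0.85 N m (7 N at handle_mid) and bends on at almost constant force; clicked over from 0.05 rad. Past 0.20 rad it nears its end stop (0.24 rad) and over-torques the bolt. Springs back to 0 when let go.
- jar: Bystander: low white jar with blue lid, 72 mm across, 55 mm high; origin at the centre of its underside.
- carton: Bystander: small cardboard carton 90 x 70 x 45 mm; origin at the centre of its underside.
- tape: Bystander: yellow roll of tape lying flat, 90 mm across, 25 mm high; origin at the centre of its underside.
Things that resemble listed ones, but are neither listed nor needed, are in the scene too. Leave any purple look-alike of the part that bears wrench_socket alone.

How it is judged:
On the way, in this order (a step that is already met when the one before it is completed fails the run):
1. the socket is seated fully home on the bolt, handle straight (horizontal distance between wrench_socket and bolt_top below 0.004 m and z of wrench_socket in the frame of block below 0.07 m and angle between wrench_socket's own z axis and vertical below 0.07 rad and value of joint click below 0.03 rad), for 0.2 s.
2. with the socket home, the breakaway joint gives: it has clicked over by 0.05 rad or more (horizontal distance between wrench_socket and bolt_top below 0.004 m and z of wrench_socket in the frame of block below 0.07 m and angle between wrench_socket's own z axis and vertical below 0.07 rad and value of joint click above 0.05 rad), for 0.1 s.
At the end, for the whole second after the job is handed in: The wrench, let go, sits on the bolt: socket within 4 mm of its axis, at most 4 mm above the washer face, upright within 0.07 rad; handle straight again (joint below 0.03 rad); bolt still tight (within 0.1 rad); jar, carton and tape within 20 mm of their starts (all of step 1 and angle between the x axis of bolt_top and the x axis of block, either way round below 0.45 rad and distance of each of jar, carton, tape from where it was at the start of the episode below 0.02 m); the robot touches nothing.
It fails at once if the breakaway joint is driven past 0.20 rad, on to its end stop (over-torque) (value of joint click above 0.2 rad).
It fails at once if a bystander is pushed more than 20 mm (distance of any of jar, carton, tape from where it was at the start of the episode above 0.02 m).
It also fails if it takes over 72 s, if anything falls off the work surface, if the arm or the gripper's body presses on something with over 40 N, if the wrist force passes 120 N, or if a joint passes its speed limit or range.

## Working session

There is one attempt and no reset: what is moved stays moved. The work goes in short steps, Python scripts to look and compute and a shell command to move; the robot and the scene stay as the last step left them, time stands still between calls to the robot, and variables do not carry over. Pictures are saved under pics/ and viewed, at most 10 in all, crops included, and the job is handed in when it is done.

```bash
mkdir -p pics
cat > h.py <<'E'
import numpy as np, cv2
from workcell import manip
from scipy.spatial.transform import Rotation as Ro
def grab(n):
    p=manip.camera_params(n); im,d=manip.camera(n); return im,d,p
def world(p,d,fish=False):
    K=np.array(p["intrinsics"]);R=np.array(p["R"]);t=np.array(p["t"])
    v,u=np.mgrid[:d.shape[0],:d.shape[1]]
    x=(u-K[0,2])/K[0,0];y=(v-K[1,2])/K[1,1]
    if fish:
        r=np.hypot(x,y)+1e-9; s=np.tan(np.minimum(r,1.5))/r; x=x*s;y=y*s
    c=np.stack([x*d,y*d,d],-1)
    return (c-t)@R
E
python3 - <<'E'
from h import *
for n in("top","scene"):
    im,d,p=grab(n); cv2.imwrite(f"pics/{n}0.png",im); np.savez(f"{n}0.npz",im=im,d=d,**{k:np.array(p[k]) for k in p if k in("intrinsics","R","t")})
o=manip.get_obs();print(o["clock"],o["position"],Ro.from_quat(o["ee_rot"]).as_matrix().round(3))
E
```

```text
0.1 [0.27159959 0.56255197 0.23060969] [[-0.901  0.435 -0.   ]
 [ 0.435  0.901 -0.001]
 [-0.    -0.001 -1.   ]]
```

View pics/top0.png

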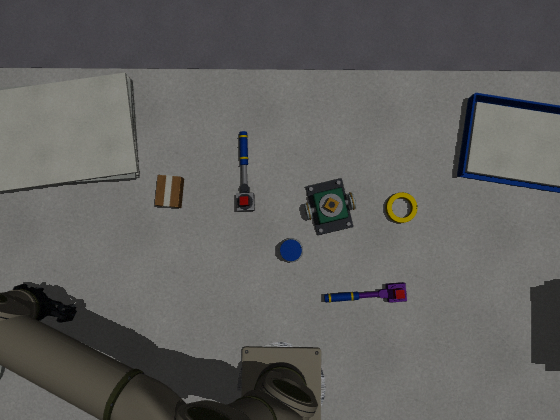

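View pics/scene0.png

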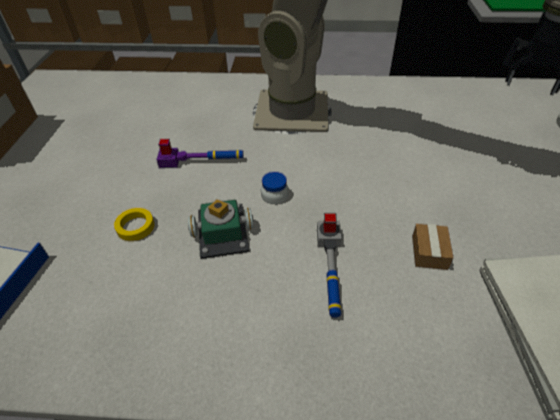

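The top view shows the grey-headed wrench with its red stem at (244,201) and its handle running up to (243,132). The bolt is at (331,205), the jar at (289,250), the carton at (169,192), the tape at (401,208), and the purple look-alike at (397,293).

Run:
```python
from h import *
z=np.load("top0.npz");W=world(z,z["d"]);im=z["im"];h=cv2.cvtColor(im,cv2.COLOR_BGR2HSV)
v,u=np.mgrid[:420,:560]
def rep(n,m):
    P=W[m]; print(n,m.sum(),"mean",P.mean(0).round(4),"med",np.median(P,0).round(4),"min",P.min(0).round(3),"max",P.max(0).round(3))
    return P
def box(a,b,c,d):return (u>=a)&(u<=b)&(v>=c)&(v<=d)
H,S,V=h[...,0],h[...,1],h[...,2]
bench=rep("bench",box(200,230,220,240))
red=((H<8)|(H>172))&(S>150)&(V>80)
P=rep("stem",red&box(230,258,188,215)&(W[...,2]>.06))
P2=rep("grip",(H>105)&(H<130)&(S>120)&box(230,258,125,175)&(W[...,2]>.005))
m=P2[:,:2].mean(0);s=np.median(P[:,:2],0);print("handle yaw",np.degrees(np.arctan2(*(m-s)[::-1])),np.hypot(*(m-s)))
c=np.linalg.svd(P2[:,:2]-m)[2][0];print("grip axis",np.degrees(np.arctan2(c[1],c[0])))
rep("head",box(230,258,188,215)&(W[...,2]>.025)&(W[...,2]<.045))
B=rep("bolt",box(315,347,190,222)&(W[...,2]>.08))
mk=(box(315,347,190,222)&(W[...,2]>.08)).astype(np.uint8)
r=cv2.minAreaRect(B[:,:2].astype(np.float32));print("boltrect",r)
g=(H>55)&(H<90)&(S>80)&box(300,360,175,235)&(W[...,2]>.04)
G=rep("cast",g);print(cv2.minAreaRect(G[:,:2].astype(np.float32)))
F=W[box(295,365,170,240)&(W[...,2]>.006)&(W[...,2]<.02)];print("foot",cv2.minAreaRect(F[:,:2].astype(np.float32)))
Wa=W[box(315,347,190,222)&(W[...,2]>.063)&(W[...,2]<.07)];print("washer",cv2.minEnclosingCircle(Wa[:,:2].astype(np.float32)))
rep("jar",box(270,310,235,268)&(W[...,2]>.04))
rep("carton",box(150,190,170,213)&(W[...,2]>.03))
rep("tape",box(380,425,188,228)&(W[...,2]>.015))
```

```text
bench 651 mean [0.4547 0.2015 0.0009] med [0.4546 0.2013 0.0008] min [ 0.424  0.156 -0.009] max [0.485 0.248 0.01 ]
stem 67 mean [0.5388 0.1106 0.0755] med [0.5395 0.1096 0.0755] min [0.528 0.101 0.069] max [0.552 0.121 0.082]
grip 217 mean [0.6957 0.1178 0.0391] med [0.6963 0.1185 0.0323] min [ 0.421 -0.018  0.02 ] max [0.748 0.132 1.524]
handle yaw 3.003033721815491 0.15643580050309008
grip axis -168.77846064661452
head 262 mean [0.5429 0.1106 0.0352] med [0.5426 0.1101 0.0351] min [0.513 0.086 0.026] max [0.579 0.137 0.045]
bolt 134 mean [ 0.5271 -0.1349  0.1211] med [ 0.5299 -0.1373  0.089 ] min [ 0.421 -0.157  0.08 ] max [ 0.55  -0.018  1.524]
boltrect ((0.47638046741485596, -0.09020806849002838), (0.03485866263508797, 0.1789262592792511), 48.73802185058594)
cast 485 mean [ 0.5272 -0.1356  0.0661] med [ 0.5242 -0.1339  0.0606] min [ 0.421 -0.189  0.041] max [ 0.579 -0.018  1.524]
((0.5073155760765076, -0.0897068977355957), (0.09987315535545349, 0.2014775276184082), 24.077173233032227)
foot ((0.5338218212127686, -0.14120212197303772), (0.20922093093395233, 0.20856580138206482), 0.6546576023101807)
washer ((0.5274947881698608, -0.1347721666097641), 0.05070073902606964)
jar 382 mean [ 0.4    -0.0244  0.0866] med [ 0.3993 -0.0236  0.056 ] min [ 0.37  -0.055  0.048] max [0.43  0.005 1.524]
carton 774 mean [0.566  0.3323 0.0589] med [0.5664 0.3352 0.0458] min [ 0.421 -0.018  0.031] max [0.613 0.374 1.524]
tape 454 mean [ 0.5265 -0.3428  0.0488] med [ 0.5279 -0.347   0.0258] min [ 0.421 -0.393  0.015] max [ 0.573 -0.018  1.524]
```

```bash
python3 -m creep '{"slide":[[-0.037,-0.024,0],[-0.037,-0.024,0],[-0.037,-0.024,0],[-0.037,-0.024,0],[-0.037,-0.024,0],[-0.037,-0.024,0],[-0.037,-0.024,0],[-0.037,-0.024,0]],"twist":[0,0,0,0,0,0,0,0]}' 100
python3 -m creep '{"slide":[[-0.037,-0.024,0],[-0.037,-0.024,0],[-0.037,-0.024,0],[0,0,0],[0,0,0],[0,0,0],[0,0,0],[0,0,0]],"twist":[0,0,0,10,10,10,10,10]}'
cat > look.py <<'E'
from h import *
import sys
o=manip.get_obs();im,d,p=grab("wrist");n=sys.argv[1];cv2.imwrite(f"pics/{n}.png",im)
np.savez(n+".npz",im=im,d=d,**{k:np.array(p[k]) for k in("intrinsics","R","t")})
R=np.array(p["R"]);print("cam",-R.T@p["t"],"axis",R[2].round(3),o["position"].round(4) if hasattr(o["position"],"round") else o["position"],"yaw tool y",np.degrees(np.arctan2(*Ro.from_quat(o["ee_rot"]).as_matrix()[[1,0],1])),o["joint_pos"],o["clock"])
E
python3 look.py w1
```

```text
clock: 1.1
position: [0.4552, 0.2598, 0.2311]
ee_rot: [0.223, 0.975, -0.0, -0.0]
ft_force: [0.6, 1.4, 0.4]
grip_width: 0.997
grasp_force: 0.0
clock: 2.1
position: [0.5232, 0.1481, 0.2309]
ee_rot: [0.616, 0.787, -0.0, -0.0]
ft_force: [-0.3, 0.5, 0.2]
grip_width: 0.999
grasp_force: 0.0
cam [0.50379175 0.22493386 0.37415538] axis [ 0.074 -0.301 -0.951] [0.5232 0.1481 0.2309] yaw tool y 13.89785288294755 [-0.65502114  0.15003078  0.32882954  1.69504362 -0.05005853  1.30543873
 -0.07389475] 2.1
```

View pics/w1.png

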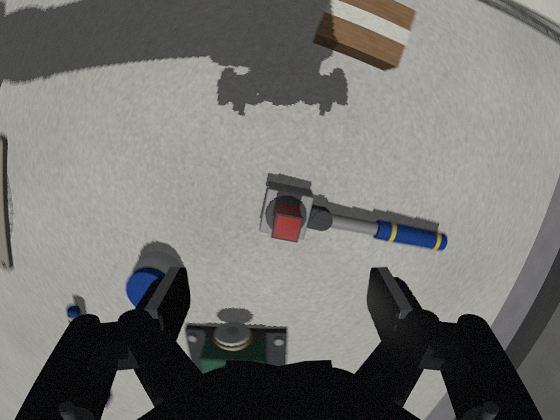

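The wrist view shows the red stem at (287,222), the blue grip at (410,236), and the block's foot at the bottom near (237,345).

Run:
```python
from h import *
z=np.load("w1.npz");d=z["d"];W=world(z,d,True);im=z["im"];h=cv2.cvtColor(im,cv2.COLOR_BGR2HSV);H,S,V=h[...,0],h[...,1],h[...,2]
v,u=np.mgrid[:420,:560]
def box(a,b,c,e):return (u>=a)&(u<=b)&(v>=c)&(v<=e)&(d>0)
b=W[box(100,200,150,230)];print("bench z",b[:,2].mean(),b[:,2].std())
red=((H<8)|(H>172))&(S>130)
P=W[red&box(260,315,190,250)&(W[...,2]>.069)&(W[...,2]<.085)];r=cv2.minAreaRect(P[:,:2].astype(np.float32));print("stem",len(P),np.median(P,0),r)
Q=W[box(250,330,170,250)&(W[...,2]>.028)&(W[...,2]<.042)];print("head",Q.mean(0),cv2.minAreaRect(Q[:,:2].astype(np.float32)))
G=W[(H>105)&(H<130)&(S>120)&box(370,460,210,255)&(W[...,2]>.022)&(W[...,2]<.05)];m=np.median(G,0);a=m[:2]-np.array(r[0]);print("grip",m,np.hypot(*a),np.degrees(np.arctan2(a[1],a[0])))
c=np.linalg.svd(G[:,:2]-m[:2])[2][0];print(np.degrees(np.arctan2(c[1],c[0])))
```

```text
bench z 0.0004750337702825265 0.0007684606273637743
stem 521 [0.53993861 0.11322216 0.07455616] ((0.5401473045349121, 0.11340553313493729), (0.02336379513144493, 0.025650572031736374), 2.383152484893799)
head [0.54815725 0.11955262 0.03444261] ((0.5536001324653625, 0.11427771300077438), (0.07819686084985733, 0.0517163947224617), 3.092554807662964)
grip [0.69427878 0.1225412  0.03249066] 0.15440198269825536 3.392061986207481
2.05127323968714
```

```bash
python3 - <<'E'
from h import *
z=np.load("w1.npz");W=world(z,z["d"],True)
for a in range(306,345,5): print(a,np.nanmax(W[205:230,a,2]).round(4),W[205:230,a,0].mean().round(3))
E
python3 -m creep '{"slide":[[0,0,0],[0,0,0],[-0.018,0.0075,0],[-0.018,0.0075,0.02],[0,0,0.04],[0,0,0.04],[0,0,0.03],[0,0,0]],"twist":[5.5,5.4,0,0,0,0,0,0]}' 100
```

```text
306 0.3742 0.558
311 0.0354 0.569
316 0.0326 0.575
321 0.3742 0.577
326 0.0326 0.586
331 0.0327 0.595
336 0.0314 0.601
341 0.0315 0.606
clock: 3.15
position: [0.5388, 0.1126, 0.0992]
ee_rot: [0.685, 0.728, -0.002, -0.001]
ft_force: [-0.1, 0.4, 0.5]
grip_width: 1.001
grasp_force: 0.0
```

```bash
python3 -m creep '{"slide":[[0,0.001,0.03],[0,0,0.02],[0,0,0.009],[0,0,0],[0,0,0],[0,0,0],[0,0,0],[0,0,0]],"twist":[0,0,0,0,0,0,0,0]}' 100
python3 -m creep '{"slide":[[0,0,0],[0,0,0],[0,0,0],[0,0,0],[0,0,0],[0,0,0],[0,0,0],[0,0,0]],"twist":[0,0,0,0,0,0,0,0]}' 10 80
```

```text
clock: 4.15
position: [0.5416, 0.1132, 0.0425]
ee_rot: [0.686, 0.727, 0.0, 0.0]
ft_force: [0.4, 0.3, 0.7]
grip_width: 1.001
grasp_force: 0.0
clock: 5.15
position: [0.5414, 0.1131, 0.0424]
ee_rot: [0.686, 0.727, -0.0, -0.0]
ft_force: [-3.6, -0.3, 5.3]
grip_width: 0.291
grasp_force: 78.8
```

```bash
python3 -m creep '{"slide":[[0,0,-0.02],[0,0,-0.045],[0,0,-0.05],[0,0,-0.05],[-0.02,0,-0.045],[-0.04,-0.004,0],[-0.04,-0.004,0],[-0.04,-0.004,0]],"twist":[0,0,0,0,0,0,0,0]}'
python3 -m creep '{"slide":[[-0.04,-0.004,0],[-0.04,-0.004,0],[-0.04,-0.004,0],[-0.03,-0.003,0],[-0.019,-0.002,0],[0,0,0],[0,0,0],[0,0,0]],"twist":[0,0,0,0,0,0,0,0]}'
python3 look.py w2
```

```text
clock: 6.15
position: [0.5371, -0.0285, 0.2514]
ee_rot: [0.686, 0.727, -0.0, -0.0]
ft_force: [0.3, -0.8, -4.4]
grip_width: 0.289
grasp_force: 79.8
clock: 7.15
position: [0.5307, -0.1958, 0.252]
ee_rot: [0.686, 0.728, 0.0, -0.0]
ft_force: [-0.8, 0.6, -5.1]
grip_width: 0.29
grasp_force: 79.9
cam [ 0.52562115 -0.11688682  0.39525349] axis [ 0.019 -0.309 -0.951] [ 0.5307 -0.1958  0.252 ] yaw tool y 3.4236609675311023 [-0.2517184   0.20434798  0.61084477  1.62028842 -0.11984651  1.35514025
  0.43485804] 7.15
```

View pics/w2.png

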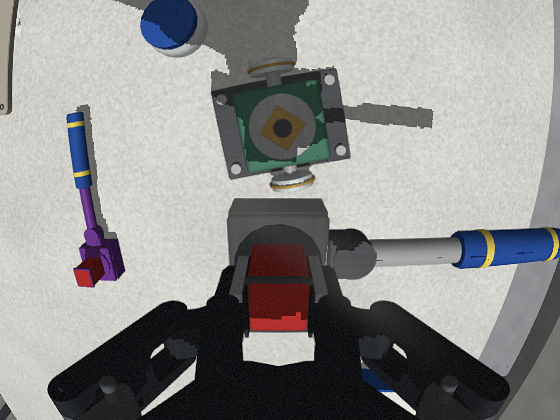

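The bolt is at (283,128), turned about 30-45° to the picture, with the washer round it. The wrench hangs level, with its head at (278,230) and its grip out to the right at (510,248).

Run:
```python
from h import *
z=np.load("w2.npz");d=z["d"];W=world(z,d,True);im=z["im"];h=cv2.cvtColor(im,cv2.COLOR_BGR2HSV);H,S,V=h[...,0],h[...,1],h[...,2]
v,u=np.mgrid[:420,:560]
def box(a,b,c,e):return (u>=a)&(u<=b)&(v>=c)&(v<=e)&(d>0)
def R(n,m):
    P=W[m];print(n,len(P),P.mean(0).round(4),cv2.minAreaRect(P[:,:2].astype(np.float32)))
Z=W[...,2]
R("bolt",box(250,318,95,160)&(Z>.080)&(Z<.096))
m=box(240,325,85,170)&(Z>.062)&(Z<.070);print("washer",cv2.minEnclosingCircle(W[m][:,:2].astype(np.float32)),np.median(Z[m]))
R("foot",box(200,360,60,190)&(Z>.008)&(Z<.016))
R("cast",box(200,360,70,190)&(Z>.056)&(Z<.062)&(H>50)&(H<95)&(S>60))
o=manip.get_obs();zt=o["position"][2]
R("head",box(215,332,195,260)&(abs(Z-(zt-.0085))<.006))
R("headall",box(215,332,195,285)&(Z<zt)&(Z>zt-.05))
G=W[(H>105)&(H<130)&(S>120)&box(450,558,225,270)&(Z>.15)]
print("grip",np.median(G,0));c=np.linalg.svd(G[:,:2]-G[:,:2].mean(0))[2][0];print(np.degrees(np.arctan2(c[1],c[0])))
G=W[box(375,445,237,268)&(Z>.15)&(Z<.26)];print("rod",np.median(G,0),G[:,2].max());c=np.linalg.svd(G-G.mean(0))[2][0];print(c,np.degrees(np.arctan2(c[1],c[0])))
R("stemtop",(((H<8)|(H>172))&(S>130))&box(240,320,235,340)&(Z>zt+.02))
```

```text
bolt 1123 [ 0.5306 -0.1368  0.0887] ((0.5306697487831116, -0.13690543174743652), (0.03194652125239372, 0.032195549458265305), 61.847469329833984)
washer ((0.5302014350891113, -0.13517719507217407), 0.052293237298727036) 0.06659507912773746
foot 4082 [ 0.5296 -0.132   0.0125] ((0.5305615663528442, -0.13665099442005157), (0.15057334303855896, 0.11575663834810257), 14.158304214477539)
cast 3260 [ 0.5303 -0.1354  0.0602] ((0.5305939316749573, -0.13668940961360931), (0.08959595859050751, 0.08587175607681274), 13.374490737915039)
head 3949 [ 0.5298 -0.1787  0.2449] ((0.5310981869697571, -0.18313175439834595), (0.055561937391757965, 0.026915745809674263), 2.793910026550293)
headall 5669 [ 0.5298 -0.1769  0.2397] ((0.5311942100524902, -0.18396782875061035), (0.0569835901260376, 0.030242135748267174), 0.9526371359825134)
grip [ 0.6767714  -0.18333054  0.24091622]
-176.75709118997912
rod [ 0.60488739 -0.18848977  0.23824636] 0.24193818190042457
[-0.99813135 -0.05840741  0.01795482] -176.6510556068951
stemtop 3240 [ 0.5302 -0.1937  0.2829] ((0.5298005938529968, -0.19583259522914886), (0.02580410987138748, 0.02713763155043125), 2.396254062652588)
```

```bash
python3 -m creep '{"slide":[[0,0,0],[0,0,0],[0,0,0],[0,0,0],[0,0,0],[0,0,0],[0.014,0.026,0],[0.014,0.026,0]],"twist":[-9.7,-9.7,-9.7,-9.7,-9.7,-9.8,0,0]}'
python3 -m creep '{"slide":[[0,0,0.04],[0,0,0.03],[0,0,0],[0,0,0]],"twist":[0,0,0,0]}'
cat > st.py <<'E'
from h import *
import sys
o=manip.get_obs();M=Ro.from_quat(o["ee_rot"]).as_matrix();t=np.array([float(a) for a in sys.argv[1:4]]);D=t-o["position"]
print(o["clock"],o["position"].round(4),"yaw",np.degrees(np.arctan2(M[1,1],M[0,1])).round(2),"tool delta",(M.T@D).round(4),"F",np.round(o["ft_force"],1),"j",np.round(o["joint_pos"],2))
E
python3 st.py .531 -.137 .13
```

```text
clock: 8.2
position: [0.5306, -0.1369, 0.2523]
ee_rot: [0.245, 0.97, 0.0, 0.0]
ft_force: [-0.0, 0.6, -5.0]
grip_width: 0.292
grasp_force: 79.9
clock: 8.7
position: [0.5314, -0.138, 0.1837]
ee_rot: [0.245, 0.97, 0.0, 0.001]
ft_force: [0.1, -0.1, -4.0]
grip_width: 0.291
grasp_force: 80.0
8.7 [ 0.5314 -0.138   0.1837] yaw 61.64 tool delta [0.0009 0.0006 0.0537] F [ 0.1 -0.1 -4. ] j [-0.23  0.2   0.46  1.75 -0.09  1.21  1.33]
```

```bash
python3 -m creep '{"slide":[[0.0005,0.0004,0.025],[0,0,0.02],[0,0,0.005],[0,0,0.005],[0,0,0.004],[0,0,0.004],[0,0,0.004],[0,0,0.0]],"twist":[0,0,0,0,0,0,0,0]}'
python3 st.py .531 -.137 .1084
```

```text
clock: 9.7
position: [0.5302, -0.1373, 0.115]
ee_rot: [0.245, 0.97, 0.0, -0.0]
ft_force: [-0.1, -0.4, -4.3]
grip_width: 0.292
grasp_force: 79.9
9.7 [ 0.5302 -0.1373  0.115 ] yaw 61.63 tool delta [-0.0006  0.0006  0.0066] F [-0.1 -0.4 -4.3] j [-0.22  0.27  0.45  1.83 -0.13  1.07  1.35]
```

```bash
python3 -m creep '{"slide":[[0,0,0.003],[0,0,0.002],[0,0,0.0015],[0,0,0.001],[0,0,0],[0,0,0]],"twist":[0,0,0,0,0,0]}'
python3 st.py .531 -.137 .1084
```

```text
clock: 10.45
position: [0.5304, -0.1375, 0.1084]
ee_rot: [0.245, 0.969, 0.0, 0.0]
ft_force: [-5.1, 0.4, 6.1]
grip_width: 0.29
grasp_force: 81.1
10.45 [ 0.5304 -0.1375  0.1084] yaw 61.62 tool delta [-0.0003  0.0007 -0.    ] F [-5.1  0.4  6.1] j [-0.21  0.28  0.44  1.83 -0.14  1.06  1.36]
```

```bash
python3 -m creep '{"slide":[[0,0,0],[0,0,0],[0,0,0],[0,0,0],[0,0,0],[0,0,-0.03],[0,0,-0.05],[0,0,-0.05]],"twist":[0,0,0,0,0,0,0,0]}' 70
python3 -m creep '{"slide":[[-0.03,0,-0.01],[-0.03,0,0],[0,0,0],[0,0,0]],"twist":[0,0,0,0]}' 0
python3 look.py w3
```

```text
clock: 11.45
position: [0.5301, -0.1374, 0.2392]
ee_rot: [0.245, 0.969, -0.0, -0.0]
ft_force: [1.1, 1.5, 1.5]
grip_width: 0.7
grasp_force: 0.0
clock: 11.95
position: [0.5826, -0.1657, 0.2474]
ee_rot: [0.245, 0.969, -0.0, -0.0]
ft_force: [-0.0, -0.7, -0.2]
grip_width: 0.001
grasp_force: 0.0
cam [ 0.51225216 -0.12842872  0.39072543] axis [ 0.273 -0.147 -0.951] [ 0.5826 -0.1657  0.2474] yaw tool y 61.61605912671751 [-0.18611687  0.29565534  0.48452834  1.51491975 -0.13900514  1.36624315
  1.38429673] 11.95
```

View pics/w3.png

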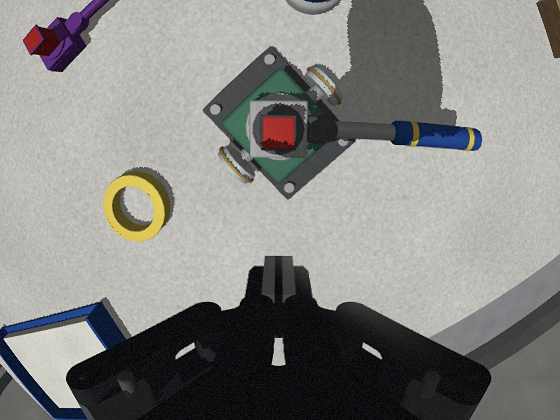

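```bash
python3 - <<'E'
from h import *
z=np.load("w3.npz");d=z["d"];W=world(z,d,True);h=cv2.cvtColor(z["im"],cv2.COLOR_BGR2HSV);H,S=h[...,0],h[...,1]
v,u=np.mgrid[:420,:560];Z=W[...,2]
def box(a,b,c,e):return (u>=a)&(u<=b)&(v>=c)&(v<=e)&(d>0)
m=((H<8)|(H>172))&(S>130)&box(255,305,110,155)&(Z>.13)&(Z<.15);print("stem",np.median(W[m],0),cv2.minAreaRect(W[m][:,:2].astype(np.float32)))
m=box(240,312,95,160)&(Z>.095)&(Z<.106);print("head",np.median(Z[m]))
G=W[(H>105)&(H<130)&(S>120)&box(385,490,115,155)&(Z>.08)&(Z<.11)];print("grip",np.median(G,0));c=np.linalg.svd(G[:,:2]-G[:,:2].mean(0))[2][0];print(np.degrees(np.arctan2(c[1],c[0])))
E
python3 -m creep '{"slide":[[0.0148,0.023,0],[0.0148,0.023,0],[0.0148,0.023,0],[0.015,0.023,0],[0.015,0.023,0],[0.015,0.023,0],[0.015,0.023,0],[0,0,0]],"twist":[0,0,0,0,0,0,0,0]}'
python3 st.py .567 .0253 .072
```

```text
stem [ 0.53006603 -0.13789705  0.14066469] ((0.530238926410675, -0.1381233185529709), (0.02468792349100113, 0.024307353422045708), 61.52019500732422)
head 0.10114250105232324
grip [ 0.60370139 -0.00257503  0.09840654]
61.31636290725552
clock: 13.0
position: [0.567, 0.0283, 0.248]
ee_rot: [0.243, 0.97, 0.001, -0.0]
ft_force: [0.3, -0.4, 0.2]
grip_width: 0.002
grasp_force: 0.0
13.0 [0.567  0.0283 0.248 ] yaw 61.88 tool delta [-0.0015 -0.0029  0.1759] F [ 0.3 -0.4  0.2] j [-0.45  0.2   0.37  1.61 -0.07  1.35  1.01]
```

```bash
python3 -m creep '{"slide":[[-0.001,-0.003,0.045],[0,0,0.045],[0,0,0.045],[0,0,0.03],[0,0,0.01],[-0.006,0,0],[-0.006,0,0],[0,0,0]],"twist":[0,0,0,0,0,0,0,0]}'
python3 st.py .567 .0253 .072
```

```text
clock: 14.0
position: [0.579, 0.0161, 0.074]
ee_rot: [0.245, 0.969, 0.0, 0.001]
ft_force: [0.3, -0.8, 0.3]
grip_width: 0.002
grasp_force: 0.0
14.0 [0.579  0.0161 0.074 ] yaw 61.59 tool delta [0.0149 0.0024 0.002 ] F [ 0.3 -0.8  0.3] j [-0.4   0.38  0.35  1.78 -0.15  1.01  1.09]
```

```bash
cat > ps.py <<'E'
from h import *
o=manip.get_obs();M=Ro.from_quat(o["ee_rot"]).as_matrix();r=o["position"]-np.array([.5303,-.1375,0]);y=np.degrees(np.arctan2(M[1,1],M[0,1]))
# radial along handle (tool y) and ccw offset (tool x) of TCP about the bolt; force in tool axes
print("clk",o["clock"],"yaw",y.round(2),"along",(r@M[:,1]).round(4),"ccw",(r@M[:,0]).round(4),"z",o["position"][2].round(4),"Ftool",(M.T@np.array(o["ft_force"])).round(1))
E
python3 -m creep '{"slide":[[-0.004,0,0],[-0.003,0,0],[-0.0112,0.0016,0],[-0.0112,0.0016,0],[-0.0112,0.0016,0],[0,0,0]],"twist":[0,0,4,4,4,0]}'
python3 ps.py
```

```text
clock: 14.75
position: [0.6151, -0.0009, 0.0726]
ee_rot: [0.345, 0.939, -0.0, 0.0]
ft_force: [-1.0, -1.0, -0.4]
grip_width: 0.001
grasp_force: 0.0
clk 14.75 yaw 49.63 along 0.159 ccw 0.0238 z 0.0726 Ftool [ 0.1 -1.4  0.4]
```

```bash
python3 -m creep '{"slide":[[-0.0112,0.0016,0],[-0.0112,0.0016,0],[0,0,0]],"twist":[4,4,0]}'; python3 ps.py
```

```text
clock: 15.12
position: [0.6335, -0.0136, 0.0726]
ee_rot: [0.409, 0.912, -0.0, -0.0]
ft_force: [-0.9, 1.0, 0.5]
grip_width: 0.002
grasp_force: 0.0
clk 15.125 yaw 41.7 along 0.1594 ccw 0.0239 z 0.0726 Ftool [ 1.3 -0.  -0.5]
```

```bash
python3 -m creep '{"slide":[[-0.0056,0.0008,0],[0,0,0]],"twist":[2,0]}'; python3 ps.py
```

```text
clock: 15.38
position: [0.6377, -0.017, 0.0727]
ee_rot: [0.425, 0.905, 0.0, -0.0]
ft_force: [-1.3, 0.5, -0.8]
grip_width: 0.002
grasp_force: 0.6
clk 15.375 yaw 39.65 along 0.1596 ccw 0.0243 z 0.0727 Ftool [ 1.2 -0.6  0.8]
```

```bash
python3 -m creep '{"slide":[[-0.0056,0.0008,0],[0,0,0]],"twist":[2,0]}' >/dev/null; python3 ps.py; python3 -m creep '{"slide":[[-0.0056,0.0008,0],[0,0,0]],"twist":[2,0]}'>/dev/null; python3 ps.py
```

```text
clk 15.625 yaw 37.58 along 0.1598 ccw 0.0239 z 0.0728 Ftool [ 1.4 -0.2  0.1]
clk 15.875 yaw 35.56 along 0.1598 ccw 0.0238 z 0.0728 Ftool [ 0.8 -0.3  0.4]
```

```bash
python3 -m creep '{"slide":[[-0.0056,0.0007,0],[0,0,0]],"twist":[2,0]}' >/dev/null; python3 ps.py; python3 -m creep '{"slide":[[-0.0056,0.0007,0],[0,0,0]],"twist":[2,0]}'>/dev/null; python3 ps.py
```

```text
clk 16.125 yaw 33.56 along 0.1599 ccw 0.0238 z 0.0729 Ftool [ 0.8 -1.   0.4]
clk 16.375 yaw 31.56 along 0.1598 ccw 0.0237 z 0.0729 Ftool [0.9 0.2 0.4]
```

```bash
python3 look.py w4
```

```text
cam [0.61184766 0.033788   0.21605787] axis [ 0.164 -0.264 -0.951] [ 0.654  -0.0336  0.0729] yaw tool y 31.562810384287467 [-0.3547659   0.55137606  0.45501765  1.568792   -0.263578    1.08220313
  0.71683003] 16.375
```

View pics/w4.png

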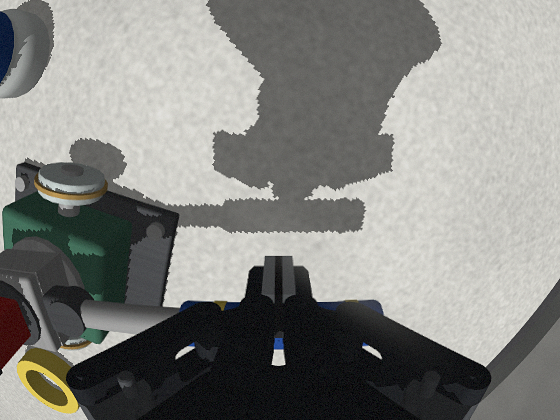

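The fingers are against the blue grip at (280,305), and the handle has followed: the rod at (130,318) runs in line with the tool's y axis. I'll keep pushing.

```bash
python3 -m creep '{"slide":[[-0.0056,0.0008,0],[0,0,0]],"twist":[2,0]}' >/dev/null; python3 ps.py; python3 -m creep '{"slide":[[-0.0056,0.0008,0],[0,0,0]],"twist":[2,0]}'>/dev/null; python3 ps.py
```

```text
clk 16.675 yaw 29.56 along 0.1599 ccw 0.0238 z 0.0729 Ftool [1.5 1.2 0.5]
clk 16.925 yaw 27.56 along 0.1599 ccw 0.0239 z 0.0728 Ftool [ 1.6 -0.5  0.4]
```

```bash
python3 -m creep '{"slide":[[-0.0056,0.0008,0],[0,0,0]],"twist":[2,0]}' >/dev/null; python3 ps.py; python3 -m creep '{"slide":[[-0.0056,0.0008,0],[0,0,0]],"twist":[2,0]}'>/dev/null; python3 ps.py
```

```text
clk 17.175 yaw 25.59 along 0.1598 ccw 0.0255 z 0.0725 Ftool [ 7.9 -2.2 -0.5]
clk 17.425 yaw 23.6 along 0.1599 ccw 0.0256 z 0.0725 Ftool [ 7.2 -3.  -1.4]
```

```bash
python3 -m creep '{"slide":[[-0.003,0.0004,0],[-0.002,0,0],[0,0,0],[0,0,0]],"twist":[1,0.5,0,0]}' >/dev/null; python3 ps.py; python3 look.py w5
```

```text
clk 17.925 yaw 22.16 along 0.1599 ccw 0.0253 z 0.0725 Ftool [ 7.7 -2.3 -1.4]
cam [0.63876789 0.01901329 0.21591263] axis [ 0.116 -0.285 -0.952] [ 0.669  -0.0539  0.0725] yaw tool y 22.16308911260623 [-0.33556273  0.5934909   0.48762015  1.51875558 -0.2999273   1.10583708
  0.60375659] 17.925
```

View pics/w5.png

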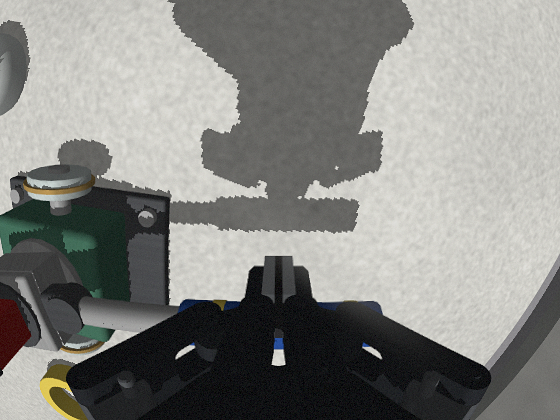

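The rod at (130,315) now slopes down to the right relative to the head at (45,300), so the joint has bent. I'll measure the bend against the earlier picture.

Run:
```python
from h import *
v,u=np.mgrid[:420,:560]
for n in("w4","w5"):
    z=np.load(n+".npz");d=z["d"];W=world(z,d,True);Z=W[...,2]
    h=cv2.cvtColor(z["im"],cv2.COLOR_BGR2HSV)
    b=np.array([.5303,-.1375]);ok=(d>0)
    m=ok&(u>90)&(u<165)&(v>290)&(v<335)&(Z>.08)&(Z<.1);P=W[m][:,:2];c=np.linalg.svd(P-P.mean(0))[2][0];c*=np.sign(c[0])
    rod=np.degrees(np.arctan2(c[1],c[0]))
    m=ok&(u<85)&(v>235)&(v<370)&(Z>.097)&(Z<.105)&(h[...,1]<60);Q=W[m][:,:2]-b
    # head yaw: fit 52 mm square (centre on bolt): rotate until both visible faces lie at 26 mm
    best=[]
    for a in np.arange(0,60,.25):
        t=np.radians(a);f=Q@np.array([np.cos(t),np.sin(t)]);g=Q@np.array([-np.sin(t),np.cos(t)])
        best.append((abs(np.percentile(g,97)-.0255)+np.mean(np.maximum(g-.0262,0))*20,a))
    r=cv2.minAreaRect(Q.astype(np.float32))
    print(n,"rod",rod.round(2),len(P),"head fit",min(best),"rect",r)
    # rod offset seen from bolt: distance of rod line from bolt axis
    p=P.mean(0)-b;print("bolt off rod line (mm)",1000*(p[0]*c[1]-p[1]*c[0]))
```

```text
w4 rod 35.54 1940 head fit (np.float64(5.037859423750492e-05), np.float64(33.0)) rect ((0.022476032376289368, 0.015103839337825775), (0.05611275136470795, 0.05264580249786377), 32.27815246582031)
bolt off rod line (mm) 0.6609369241728016
w5 rod 24.35 1997 head fit (np.float64(5.026387968534981e-05), np.float64(27.75)) rect ((0.024469293653964996, 0.013286454603075981), (0.05819043889641762, 0.052640318870544434), 26.690509796142578)
bolt off rod line (mm) -4.615301973715905
```

The joint is bent about 0.10-0.12 rad, so it has clicked and is well below 0.20. Now I'll back off gently.

```bash
python3 -m creep '{"slide":[[0.003,0,0],[0.003,0,0],[0.003,0,0],[0.003,0,0],[0.003,0,0],[0.003,0,0],[0.004,0,0],[0.005,0,0]],"twist":[0,0,0,0,0,0,0,0]}' >/dev/null; python3 ps.py
python3 -m creep '{"slide":[[0.01,0,0],[0.01,0,0],[0,0,-0.04],[0,0,-0.05],[0,0,-0.05],[-0.03,0,-0.02],[-0.03,0,0],[0,0,0]],"twist":[0,0,0,0,0,0,0,0]}'
python3 look.py w6
python3 - <<'E'
from h import *
im,d,p=grab("top");cv2.imwrite("pics/top1.png",cv2.resize(im[110:320,130:450],None,fx=2,fy=2));W=world(p,d)
v,u=np.mgrid[:420,:560]
z0=np.load("top0.npz");W0=world(z0,z0["d"])
for n,(a,b,c,e),t in(("jar",(270,310,235,268),.04),("carton",(150,190,170,213),.03),("tape",(380,425,188,228),.015)):
    f=lambda X:X[(u>=a)&(u<=b)&(v>=c)&(v<=e)&(X[...,2]>t)&(X[...,2]<.07)].mean(0).round(4)
    print(n,f(W0),f(W))
E
```

```text
clk 18.975 yaw 22.1 along 0.1599 ccw 0.0502 z 0.073 Ftool [ 0.7  0.1 -0.4]
clock: 19.98
position: [0.6743, -0.0703, 0.2329]
ee_rot: [0.56, 0.829, -0.0, 0.0]
ft_force: [-0.4, -0.2, -0.8]
grip_width: 0.0
grasp_force: 0.0
cam [0.64414163 0.00333878 0.37599363] axis [ 0.117 -0.289 -0.95 ] [ 0.6743 -0.0703  0.2329] yaw tool y 21.932964023768164 [-0.33941669  0.48612648  0.5491414   1.32623811 -0.24890208  1.39685308
  0.5831683 ] 19.975
jar [ 0.3996 -0.0245  0.0558] [nan nan nan]
carton [0.5673 0.3354 0.0456] [0.5674 0.3352 0.0454]
tape [ 0.5282 -0.3479  0.0257] [ 0.5284 -0.3479  0.0257]<stdin>:6: RuntimeWarning: Mean of empty slice.
  ret = um.true_divide(
```

View pics/w6.png

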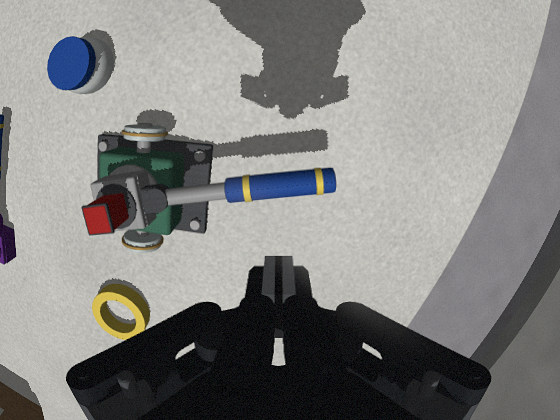

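The wrench sits on the bolt with its stem at (100,215), and its handle lies clear of the fingers at (280,185). The jar and tape are in place. A last numeric check before handing in.

Run:
```python
from h import *
z=np.load("w6.npz");d=z["d"];W=world(z,d,True);h=cv2.cvtColor(z["im"],cv2.COLOR_BGR2HSV);H,S=h[...,0],h[...,1];Z=W[...,2]
v,u=np.mgrid[:420,:560];b=np.array([.5303,-.1375])
def box(a,c,e,f):return (u>=a)&(u<=c)&(v>=e)&(v<=f)&(d>0)
m=((H<8)|(H>172))&(S>130)&box(75,135,190,240)&(Z>.135)&(Z<.147);print("stem",np.median(W[m],0),cv2.minAreaRect(W[m][:,:2].astype(np.float32)))
P=W[box(175,335,165,205)&(Z>.085)&(Z<.106)][:,:2];c=np.linalg.svd(P-P.mean(0))[2][0];c*=np.sign(c[0]);p=P.mean(0)-b
print("handle",np.degrees(np.arctan2(c[1],c[0])),"bolt off line mm",1000*(p[0]*c[1]-p[1]*c[0]))
J=W[box(40,115,30,100)&(Z>.045)&(Z<.065)];print("jar",J.mean(0))
F=W[box(85,225,120,245)&(Z>.008)&(Z<.016)];print("foot",cv2.minAreaRect(F[:,:2].astype(np.float32)))
```

```text
stem [ 0.53150346 -0.13605044  0.14045293] ((0.5313467979431152, -0.13639609515666962), (0.026745961979031563, 0.024723757058382034), 26.434690475463867)
handle 28.171664692440885 bolt off line mm -1.4565921707080376
jar [ 0.4048536  -0.02286583  0.05485177]
foot ((0.5286945700645447, -0.12821775674819946), (0.15060077607631683, 0.1271003931760788), 13.71663761138916)
```

```bash
python3 -c "from workcell import manip; print(manip.hand_in())"
```

```text
the job is handed in; nothing more can be done
None
```

I handed the job in at about 20 s: the wrench sits fully home on the tightened bolt with its handle back straight, the joint clicked over at about 0.1 rad (limit 0.20), and the jar, carton and tape were not moved; the hand-in call returned no verdict.

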